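Sweep the loose key pallets into the catch tray

TASK

The four loose wooden accordion key pallets lie scattered on the rubber mat of the bench board. Sweep them gently along the mat with the fingertips, over the end of the board and into the empty catch tray, not into the tray of reed plates at the other end; push only, never pinch a pallet, lift it or press down hard on it. Leave the jar, the screwdriver and the torch where they are.

Things in the scene. Friction and masses are not known exactly. Their poses are not given: they have to be found in the camera images.
- board: Fixed bench board, 320 mm (its x, depth) by 380 mm (its y, width); dark ribbed rubber mat on top, its surface 50 mm above the bench. Origin: centre of the underside, at bench level; x away from the robot, y to its left, turned by up to 0.25 rad. A wooden lip 10 mm wide rises 8 mm above the mat along the near and far edges; the left and right ends (y = +-190 mm) are open.
- tray_empty: The empty aluminium catch tray, fixed against the left or right end of the board, touching it, so things pushed off that end drop in. Open box 230 mm (x) by 120 mm (y), walls 2 mm thick, 48 mm high: rim 2 mm below the mat. Origin: centre of the underside; axes as the board's. Its centre is up to 30 mm off the board's centre line; it is narrower than the board: no tray at the corners.
- tray_reeds: Tray of the same size and make, fixed against the other end of the board, filled with upright aluminium reed plates in a wooden rack, which reach almost to the rim. Not to be used. Origin: centre of the underside; axes as the board's.
- pallet1: One of four identical loose key pallets lying flat on the mat, turned any way: plain wooden block 50 mm (x) by 20 mm (y) by 10 mm high, with a small aluminium channel clip (20 x 10 mm, 5.5 mm high) in the middle of its top, 15.5 mm high in all, about 14 g. Origin: centre of its underside; x along its length. Slides easily when pushed from the side.
- pallet2: One of four identical loose key pallets lying flat on the mat, turned any way: plain wooden block 50 mm (x) by 20 mm (y) by 10 mm high, with a small aluminium channel clip (20 x 10 mm, 5.5 mm high) in the middle of its top, 15.5 mm high in all, about 14 g. Origin: centre of its underside; x along its length. Slides easily when pushed from the side.
- pallet3: One of four identical loose key pallets lying flat on the mat, turned any way: plain wooden block 50 mm (x) by 20 mm (y) by 10 mm high, with a small aluminium channel clip (20 x 10 mm, 5.5 mm high) in the middle of its top, 15.5 mm high in all, about 14 g. Origin: centre of its underside; x along its length. Slides easily when pushed from the side.
- pallet4: One of four identical loose key pallets lying flat on the mat, turned any way: plain wooden block 50 mm (x) by 20 mm (y) by 10 mm high, with a small aluminium channel clip (20 x 10 mm, 5.5 mm high) in the middle of its top, 15.5 mm high in all, about 14 g. Origin: centre of its underside; x along its length. Slides easily when pushed from the side.
- jar: Small amber glass jar with a yellow lid, 36 mm in diameter, 45 mm tall, standing on the mat near the middle of the board among the pallets. Origin: centre of its underside. Stays where it is.
- screwdriver: Screwdriver lying on the mat just inside the far lip, roughly parallel to it: dark wooden handle 22 mm thick and 85 mm long, steel blade 93 mm long and 6 mm thick. Origin: on the underside where handle and blade meet; x points along the blade. Stays where it is.
- torch: Black pocket torch with a green end, standing upright on the bench behind the board, 36 mm in diameter at the head, 111 mm tall. Origin: centre of its underside. Stays where it is.

How it is judged (in metres and radians):
At the end, for the whole second after the job is handed in: All four pallets rest in the empty catch tray: origin inside the tray's outline, at least 5 mm below its rim, moving slower than 30 mm/s. Jar, screwdriver and torch are within 20 mm of where they began (x of pallet1 in the frame of tray_empty between -0.115 and 0.115 m and y of pallet1 in the frame of tray_empty between -0.06 and 0.06 m and z of pallet1 in the frame of tray_empty between -0.002 and 0.043 m and linear speed of each of pallet1, pallet2, pallet3, pallet4 below 0.03 m/s and x of pallet2 in the frame of tray_empty between -0.115 and 0.115 m and y of pallet2 in the frame of tray_empty between -0.06 and 0.06 m and z of pallet2 in the frame of tray_empty between -0.002 and 0.043 m and x of pallet3 in the frame of tray_empty between -0.115 and 0.115 m and y of pallet3 in the frame of tray_empty between -0.06 and 0.06 m and z of pallet3 in the frame of tray_empty between -0.002 and 0.043 m and x of pallet4 in the frame of tray_empty between -0.115 and 0.115 m and y of pallet4 in the frame of tray_empty between -0.06 and 0.06 m and z of pallet4 in the frame of tray_empty between -0.002 and 0.043 m and distance of each of jar, screwdriver, torch from where it was at the start of the episode below 0.02 m); the robot touches nothing.
It fails at once if a pallet is lifted (its origin more than 30 mm above the mat) (z of any of pallet1, pallet2, pallet3, pallet4 in the frame of board above 0.08 m).
It fails at once if a pallet is pinched or pressed hard (fingers push on it with more than 20 N) (contact force between the fingers and pallet1 above 20 N or contact force between the fingers and pallet2 above 20 N or contact force between the fingers and pallet3 above 20 N or contact force between the fingers and pallet4 above 20 N).
It fails at once if the yellow-lidded jar is moved by more than 20 mm or tipped (distance of jar from where it was at the start of the episode above 0.02 m or angle between jar's own z axis and vertical above 0.35 rad).
It fails at once if the screwdriver is moved by more than 20 mm (distance of screwdriver from where it was at the start of the episode above 0.02 m).
It fails at once if the pocket torch is moved by more than 20 mm or tipped (distance of torch from where it was at the start of the episode above 0.02 m or angle between torch's own z axis and vertical above 0.35 rad).
It also fails if it takes over 72 s, if anything falls off the work surface, if the arm or the gripper's body presses on something with over 40 N, if the wrist force passes 120 N, or if a joint passes its speed limit or range.

ROBOT

A 6-joint arm with a two-finger parallel gripper is mounted at the origin on the work surface. World frame = base frame: x ahead of the robot, y to its left, z up, the work surface at z = 0. Lengths are in m, angles in degrees, forces in N, time in s.
With the tool pointing down it reaches from about 0.4 to 0.925 m from the base axis. Payload 3.4 kg.
Tool frame: the origin (TCP) lies midway between the tips of the shut fingers; the grasp point (between the pads) lies 19 mm behind it; z points along the fingers, y is the line along which they close (so a half turn about z gives the same grasp; the last joint's range is limited). The gripper opens to 85 mm and grips with 20 to 120 N. Pads are 22 mm wide; open, the fingers measure 114 mm over their backs; the gripper's body (76 mm by 85 mm) begins 54 mm behind the grasp point. The pads swing forward as they close: fully open they stand 13 mm farther back than shut.
Start: joints at [69.299, 17.578, 86.31, -0, 76.112, -4.211], TCP at [0.163, 0.551, 0.231] pointing down, gripper open.
Joint ranges: [-179.03, 179.03], [-60, 130.46], [8.19, 133.38], [-81.62, 261.62], [5.75, 156.47], [-153.77, 153.77]. Speed limits (degrees/s): [147.25, 147.25, 180, 180, 180, 180].

INTERFACE

Orientations are given as [roll, pitch, yaw] about the fixed x, y, z axes, in that order (R = Rz(yaw) Ry(pitch) Rx(roll)).
In Python, from bench import bot gives the robot as it stands.
- The arm moves only by the tool drive_tool, never from a script. Its argument "steps" is a list of rows, each a list of 6 numbers: the shift along the tool's x, y, z as a fraction of full scale, then the turn, a rotation vector about the tool's x, y, z as a fraction of full scale. A call has 1 to 20 rows; each row shifts and turns the commanded pose from where the row before left it, along the tool's axes as they then stand; what a row does not reach is not made up. Full scale, the value 1, is 50 cm for a shift and pi/4 rad for a turn. A row lasts 1/8 s, in which the tool goes at most 62.5 mm and 10.7 degrees, less where a joint would pass 70% of its speed; a pose out of reach is approached as far as the arm can. A call with a number of a shift or a turn outside -1 to 1 is refused whole. A call with a gripper value outside its range is refused whole. "grip" is the opening, from 0 (shut) to 1 (fully open), set as the call begins (left out, the last holds). The fingers move at their own pace and stop on an object; "force" is the grip in N (left out, the last holds). Time passes only in rows, so rows that do not move let the fingers close. It gives the time, the measured TCP pose, the force, the opening and the grip force at its end, in the units of the state.
- bot.sense(): the state, without advancing time (a new reading comes with each control period).
- bot.grab_frame(name): name is "scene" or "top"; returns a dict with "color" (400x640x3 uint8, red, green, blue), "fx", "fy", "cx", "cy" (pixels), "distortion" ([k1, k2, p1, p2, k3] as OpenCV has them; the pictures are not rectified), "world_to_cam" (4x4, takes a point from world to camera coordinates). Camera axes: x right, y down, z forward; pixel columns grow to the right and rows downward; lengths in m; the calibration is good to about 2 mm. A picture is of the moment at which its call begins. There is no depth.
- bot.finish_job(): hands the job in; it is judged then, once.
The state is a dict: "time_s": time; "joints": joint angles; "dq": joint speeds; "effort": joint torques, N m; "ee_pos": TCP position; "ee_rot": TCP orientation; "contact_force": force on the tool from outside, world axes, zero at the start; "torque": the same for the moment, N m; "finger_gap": opening from 0.0 (shut) to 1.0 (fully open); "grip_force": force on a finger pad.
Only numpy, scipy, OpenCV 4.12 (cv2) and the standard library are available. Lean on these libraries where they do the work, as an engineer would, in place of code of your own. Each camera call takes 0.05 s, during which the arm holds its last target. There are 200 camera calls.

## Working session

There is one attempt and no reset: what is moved stays moved. The work goes in short steps, Python scripts to look and compute and a tool call to move; the robot and the scene stay as the last step left them, time stands still between calls to the robot, and variables do not carry over. Pictures are saved under pics/ and viewed, at most 10 in all, crops included, and the job is handed in when it is done.

Besides the shell and the picture viewer there is one more tool, called after ">>>" as name(argument=value, ...) on one line, values as JSON. drive_tool: Moves the arm, as the interface text tells. Its arguments: {"type":"object","properties":{"steps":{"type":"array"},"grip":{"type":"number"},"force":{"type":"number"}},"required":["steps"]}

```bash
mkdir -p pics; ls
python3 - <<'E'
from bench import bot
import cv2
for n in("top","scene"):
    f=bot.grab_frame(n); cv2.imwrite(f"pics/{n}0.png",f["color"][:,:,::-1])
    print(n,f["fx"],f["fy"],f["cx"],f["cy"],f["distortion"],f["world_to_cam"].round(4).tolist() if hasattr(f["world_to_cam"],"round") else f["world_to_cam"])
s=bot.sense();print(s["time_s"],s["ee_pos"],s["ee_rot"])
E
```

```text
pics
top 386.93649954546163 386.93649954546163 316.9218918745586 205.0907417095006 [0.01757442 0.         0.         0.         0.        ] [[0.0043, -0.9998, 0.0169, 0.0155], [-0.9913, -0.0065, -0.1315, 0.6105], [0.1316, -0.0162, -0.9912, 0.7398], [0.0, 0.0, 0.0, 1.0]]
scene 463.1760057372257 463.1760057372257 329.7485743495044 202.9164215366183 [-0.12608235  0.          0.          0.          0.        ] [[0.5572, 0.8303, 0.0133, -0.355], [0.6452, -0.4228, -0.6363, -0.3671], [-0.5227, 0.3632, -0.7713, 1.272], [0.0, 0.0, 0.0, 1.0]]
0.1 [0.16299652 0.55076875 0.23049473] [-1.79896667e+02 -6.61710957e-03  1.63513479e+02]
```

View pics/top0.png

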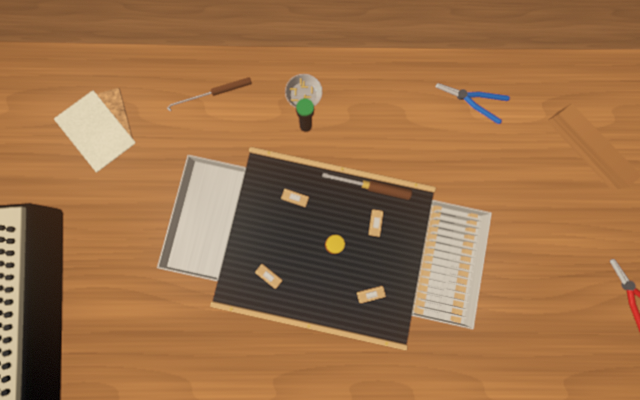

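View pics/scene0.png

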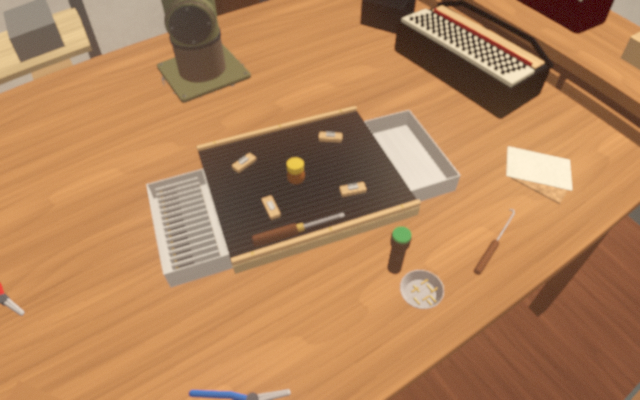

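The empty tray is at the left (+y) end and the reeds at the right. In the top view the pallets are near (295,198), (376,222), (268,276) and (371,295), and the jar lid is at (335,244). I'll enlarge this area to read it more precisely.

Run:
```python
import cv2
im=cv2.imread("pics/top0.png")[140:355,155:445]
cv2.imwrite("pics/crop0.png",cv2.resize(im,None,fx=2.75,fy=2.75,interpolation=cv2.INTER_CUBIC))
```

```text
(no output)
```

View pics/crop0.png

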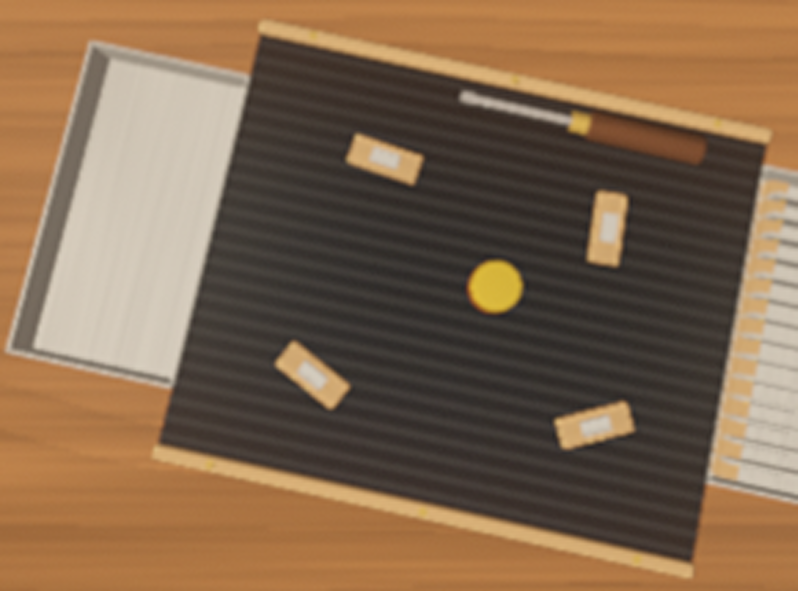

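Crop pixels (scale 2.75, offset 155,140), used in the next script:
- **Board lip corners:** (261,21), (771,130), (690,577), (153,458)
- **Tray rim:** outer corners (91,42) and (8,351)
- **Pallet clips:** (384,157), (609,229), (312,375), (595,426)
- **Jar lid:** (495,287)
- **Screwdriver:** blade tip (461,97), handle end (705,152)

```bash
cat > h.py <<'E'
import numpy as np,cv2
from bench import bot
def ray(f,uv,z):
    K=np.array([[f["fx"],0,f["cx"]],[0,f["fy"],f["cy"]],[0,0,1]])
    p=cv2.undistortPoints(np.array(uv,float).reshape(-1,1,2),K,np.array(f["distortion"]))[:,0]
    T=np.array(f["world_to_cam"]);R=T[:3,:3];c=-R.T@T[:3,3]
    d=np.c_[p,np.ones(len(p))]@R
    return (c+d*((z-c[2])/d[:,2])[:,None])[:,:2]
def crop(uv): return np.array(uv,float)/2.75+[155,140]
E
python3 - <<'E'
from h import *
f=bot.grab_frame("top")
B=ray(f,crop([(261,21),(771,130),(690,577),(153,458)]),.058)
print("board corners",B.round(3).tolist(),[np.linalg.norm(B[i]-B[(i+1)%4]).round(3) for i in range(4)])
c=B.mean(0)
yv=(B[0]-B[1])+(B[3]-B[2]);xv=(B[0]-B[3])+(B[1]-B[2])
th=np.arctan2(*( [(-yv[0]+xv[1]),(yv[1]+xv[0])])); R=np.array([[np.cos(th),-np.sin(th)],[np.sin(th),np.cos(th)]])
print("c",c,"th",np.degrees(th)); np.savez("b.npz",c=c,th=th)
def show(n,uv,z): 
    w=ray(f,crop(uv),z); print(n,"w",w.round(3).tolist(),"b",((w-c)@R).round(3).tolist())
show("tray",[(91,42),(8,351),(248,77),(172,385)],.048)
show("clips",[(384,157),(609,229),(312,375),(595,426)],.0655)
for k in ([(353,148),(418,172)],[(612,192),(603,265)],[(284,354),(340,398)],[(559,433),(631,414)]): show("ends",k,.06)
show("jar",[(495,287)],.095)
show("sd",[(461,97),(580,123)],.056);show("sdh",[(705,152)],.06)
show("torch",[((305-155)*2.75,(107-140)*2.75)],.111)
E
```

```text
board corners [[0.723, 0.154], [0.645, -0.216], [0.335, -0.149], [0.413, 0.219]] [np.float64(0.378), np.float64(0.317), np.float64(0.377), np.float64(0.317)]
c [0.52925122 0.00188908] th -11.995902719559046
tray w [[0.709, 0.279], [0.485, 0.326], [0.684, 0.164], [0.462, 0.211]] b [[0.118, 0.308], [-0.11, 0.308], [0.118, 0.19], [-0.109, 0.19]]
clips w [[0.623, 0.063], [0.572, -0.097], [0.47, 0.111], [0.436, -0.085]] b [[0.079, 0.079], [0.062, -0.087], [-0.081, 0.094], [-0.073, -0.104]]
ends w [[0.63, 0.085], [0.613, 0.039]] b [[0.081, 0.103], [0.074, 0.053]]
ends w [[0.599, -0.1], [0.547, -0.093]] b [[0.09, -0.085], [0.037, -0.089]]
ends w [[0.484, 0.131], [0.454, 0.092]] b [[-0.071, 0.117], [-0.092, 0.072]]
ends w [[0.431, -0.06], [0.444, -0.111]] b [[-0.083, -0.081], [-0.06, -0.128]]
jar w [[0.53, -0.014]] b [[0.004, -0.015]]
sd w [[0.668, 0.008], [0.65, -0.078]] b [[0.135, 0.035], [0.135, -0.053]]
sdh w [[0.629, -0.167]] b [[0.132, -0.145]]
torch w [[0.788, 0.043]] b [[0.245, 0.094]]
```

>>> drive_tool(steps=[[0,0,0,0,0,0.237],[0,0,0,0,0,0.237],[0,0,0,0,0,0.237],[0,0,0,0,0,0.237],[0,0,0,0,0,0.237],[0,0,0,0,0,0.237],[0,0,0,0,0,0.237],[0,0,0,0,0,0.237]], grip=0.1)

```text
time_s: 1.15
ee_pos: [0.1631, 0.5511, 0.2309]
ee_rot: [-180.0, 0.1, 77.8]
contact_force: [-0.2, 0.4, 0.1]
finger_gap: 0.094
grip_force: 0.0
```

```bash
cat >> h.py <<'E'
b=np.load("b.npz") if __import__("os").path.exists("b.npz") else None
c,th=b["c"],float(b["th"]); Rb=np.array([[np.cos(th),-np.sin(th)],[np.sin(th),np.cos(th)]])
def where():
    s=bot.sense(); p=np.array(s["ee_pos"]); print("t",round(s["time_s"],2),"board xy",((p[:2]-c)@Rb).round(4),"z",p[2].round(4),"rot",np.round(s["ee_rot"],2),"j",np.round(s["joints"],0),"gap",s["finger_gap"],"F",np.round(s["contact_force"],1))
    return s
def goto(x,y,z):
    "fractions along tool axes to reach board point"
    from scipy.spatial.transform import Rotation as Ro
    s=bot.sense(); w=np.r_[c+Rb@[x,y],z]-s["ee_pos"]
    print("to",(x,y,z),"tool frac total",(Ro.from_euler("xyz",s["ee_rot"],degrees=True).inv().apply(w)/.5).round(4))
def pallets():
    f=bot.grab_frame("top"); im=f["color"]; hsv=cv2.cvtColor(im,cv2.COLOR_RGB2HSV)
    T=np.array(f["world_to_cam"]); q=[(-.145,-.185),(-.145,.185),(.145,.185),(.145,-.185)]
    W=np.array([np.r_[c+Rb@p,.055] for p in q])
    K=np.array([[f["fx"],0,f["cx"]],[0,f["fy"],f["cy"]],[0,0,1]])
    uv=cv2.projectPoints(W,cv2.Rodrigues(T[:3,:3])[0],T[:3,3],K,np.array(f["distortion"]))[0][:,0]
    m=np.zeros(im.shape[:2],np.uint8); cv2.fillPoly(m,[uv.astype(np.int32)],255)
    m&=(hsv[...,2]>130).astype(np.uint8)*255
    for k in cv2.findContours(m,cv2.RETR_EXTERNAL,cv2.CHAIN_APPROX_NONE)[0]:
        if cv2.contourArea(k)<80: continue
        r=cv2.boxPoints(cv2.minAreaRect(k)); P=(ray(f,r,.06)-c)@Rb
        e=[P[1]-P[0],P[2]-P[1]]; e=max(e,key=np.linalg.norm)
        print("blob",P.mean(0).round(3),"area",cv2.contourArea(k),"long dir",e.round(3))
    return f
E
python3 -c "
from h import *
where();goto(.079,.022,.15);pallets()"
```

```text
t 1.15 board xy [-0.4723  0.4611] z 0.2309 rot [-1.7999e+02  5.0000e-02  7.7840e+01] j [69. 18. 86. -0. 76. 81.] gap 0.0938195718341105 F [-0.2  0.4  0.1]
to (0.079, 0.022, 0.15) tool frac total [-0.8748  1.1051  0.1625]
blob [-0.072 -0.104] area 281.5 long dir [ 0.023 -0.047]
blob [-0.08   0.095] area 290.0 long dir [-0.023 -0.047]
blob [ 0.006 -0.016] area 270.5 long dir [ 0.008 -0.036]
blob [ 0.064 -0.086] area 271.5 long dir [0.052 0.003]
blob [0.079 0.08 ] area 264.0 long dir [-0.006 -0.052]
blob [ 0.133 -0.013] area 145.5 long dir [ 0.002 -0.098]
```

>>> drive_tool(steps=[[-0.073,0.092,0,0,0,0],[-0.073,0.092,0,0,0,0],[-0.073,0.092,0,0,0,0],[-0.073,0.092,0,0,0,0],[-0.073,0.092,0,0,0,0],[-0.073,0.092,0,0,0,0],[-0.073,0.092,0,0,0,0],[-0.073,0.092,0,0,0,0],[-0.073,0.092,0,0,0,0],[-0.073,0.092,0,0,0,0],[-0.073,0.092,0,0,0,0],[-0.073,0.092,0.02,0,0,0],[0,0,0.08,0,0,0],[0,0,0.08,0,0,0],[0,0,0,0,0,0]])

```text
time_s: 3.08
ee_pos: [0.6108, 0.0095, 0.1377]
ee_rot: [-179.5, 0.1, 78.3]
contact_force: [-0.5, -0.4, -0.2]
finger_gap: 0.1
grip_force: 0.0
```

```bash
python3 -c "
from h import *
where();goto(.079,.022,.055);goto(.07,.21,.055)"
```

```text
t 3.08 board xy [0.0781 0.0244] z 0.1377 rot [-1.795e+02  7.000e-02  7.828e+01] j [-3. 25. 89.  0. 67.  9.] gap 0.09987159709013838 F [-0.5 -0.4 -0.2]
to (0.079, 0.022, 0.055) tool frac total [-0.0046  0.0031  0.1654]
to (0.07, 0.21, 0.055) tool frac total [ 0.3715 -0.0131  0.165 ]
```

>>> drive_tool(steps=[[-0.005,0.003,0.08,0,0,0],[0,0,0.06,0,0,0],[0,0,0.025,0,0,0],[0,0,0,0,0,0],[0.02,0,0,0,0,0],[0.02,0,0,0,0,0],[0.02,0,0,0,0,0],[0.02,0,0,0,0,0],[0.02,0,0,0,0,0],[0.02,0,0,0,0,0],[0.02,0,0,0,0,0]])

```text
time_s: 4.45
ee_pos: [0.6296, 0.0752, 0.0599]
ee_rot: [179.9, 0.1, 78.2]
contact_force: [-1.8, -4.2, 6.6]
finger_gap: 0.1
grip_force: 3.2
```

```bash
python3 -c "
from h import *
where();f=pallets()
cv2.imwrite('pics/p1.png',cv2.resize(f['color'][130:360,140:460,::-1],None,fx=2.2,fy=2.2))"
```

```text
t 4.45 board xy [0.0829 0.0926] z 0.0599 rot [1.7993e+02 8.0000e-02 7.8230e+01] j [ 3. 31. 91. -0. 58. 15.] gap 0.10025706656222258 F [-1.8 -4.2  6.6]
blob [-0.073 -0.103] area 293.5 long dir [ 0.023 -0.047]
blob [-0.08   0.096] area 238.5 long dir [-0.022 -0.046]
blob [ 0.064 -0.086] area 282.5 long dir [0.052 0.003]
blob [ 0.135 -0.063] area 260.0 long dir [ 0.002 -0.155]
```

View pics/p1.png

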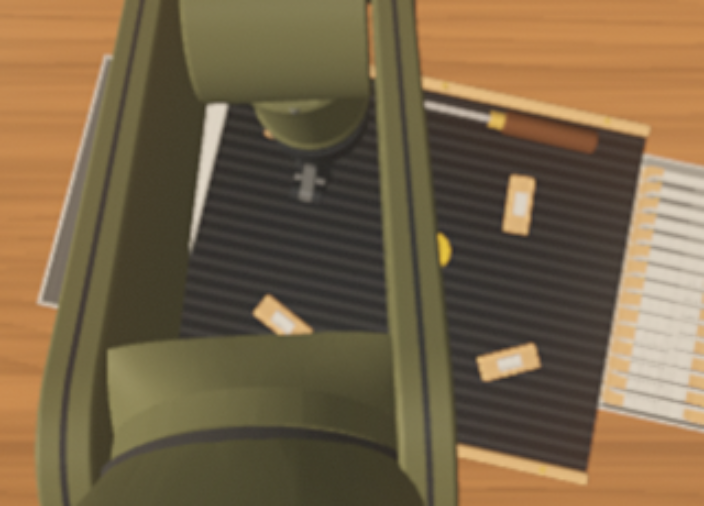

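```bash
python3 -c "
from h import *
f=bot.grab_frame('scene')
cv2.imwrite('pics/s1.png',cv2.resize(f['color'][90:260,230:430,::-1],None,fx=3.5,fy=3.5,interpolation=cv2.INTER_CUBIC))"
```

```text
(no output)
```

View pics/s1.png

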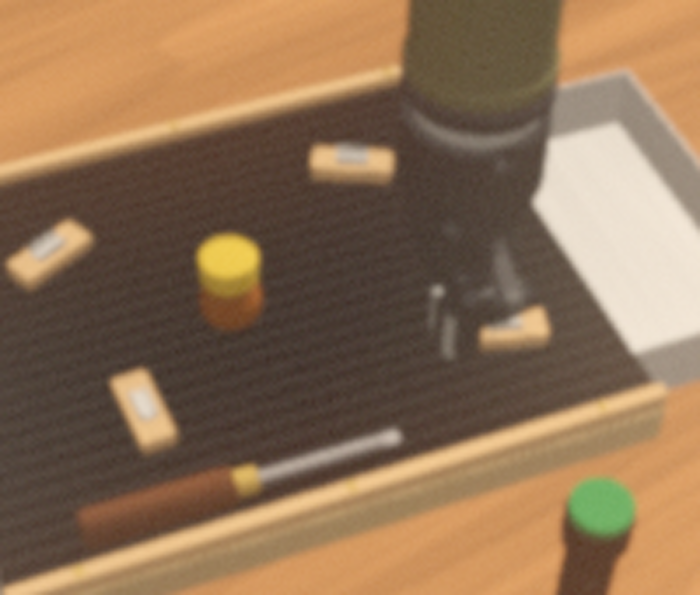

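```bash
python3 -c "
from h import *
f=bot.grab_frame('scene');T=np.array(f['world_to_cam'])
K=np.array([[f['fx'],0,f['cx']],[0,f['fy'],f['cy']],[0,0,1]])
def pr(x,y,z):
    return ((cv2.projectPoints(np.r_[c+Rb@[x,y],z][None],cv2.Rodrigues(T[:3,:3])[0],T[:3,3],K,np.array(f['distortion']))[0].ravel()-[230,90])*3.5).round()
for p in [(.083,.0926,.06),(.083,.1036,.06),(.101,.0926,.06),(.065,.0926,.06),(.083,.0926,.05)]: print(p,pr(*p))
uv=np.array([(482,332),(545,312),(550,335),(483,350),(505,323)])/3.5+[230,90]
print(((ray(f,uv,.06)-c)@Rb).round(3).tolist())
where()"
```

```text
(0.083, 0.0926, 0.06) [453. 341.]
(0.083, 0.1036, 0.06) [470. 336.]
(0.101, 0.0926, 0.06) [466. 364.]
(0.065, 0.0926, 0.06) [440. 319.]
(0.083, 0.0926, 0.05) [452. 353.]
[[0.083, 0.111], [0.082, 0.152], [0.099, 0.147], [0.095, 0.106], [0.081, 0.127]]
t 4.6 board xy [0.0829 0.0937] z 0.0598 rot [ 1.7991e+02 -2.0000e-02  7.8240e+01] j [ 3. 31. 91. -0. 58. 15.] gap 0.10301355530110416 F [-1.  -0.8  5.2]
```

>>> drive_tool(steps=[[0,0,-0.006,0,0,0],[0,0,0,0,0,0]])

```text
time_s: 4.85
ee_pos: [0.6293, 0.0759, 0.0619]
ee_rot: [180.0, -0.0, 78.2]
contact_force: [0.6, -0.4, -0.3]
finger_gap: 0.102
grip_force: 0.0
```

>>> drive_tool(steps=[[0.02,0,0,0,0,0],[0.02,0,0,0,0,0],[0.02,0,0,0,0,0],[0.02,0,0,0,0,0],[0.02,0,0,0,0,0]])

```text
time_s: 5.48
ee_pos: [0.6395, 0.1252, 0.0617]
ee_rot: [-180.0, 0.0, 78.2]
contact_force: [-0.8, 0.3, 0.0]
finger_gap: 0.102
grip_force: 0.0
```

```bash
python3 -c "
from h import *
where();f=bot.grab_frame('scene')
cv2.imwrite('pics/s2.png',cv2.resize(f['color'][90:260,230:470,::-1],None,fx=3.3,fy=3.3,interpolation=cv2.INTER_CUBIC))"
```

```text
t 5.47 board xy [0.0822 0.1435] z 0.0617 rot [-179.99    0.     78.2 ] j [ 7. 32. 88.  0. 60. 19.] gap 0.10185083627547241 F [-0.8  0.3  0. ]
```

View pics/s2.png

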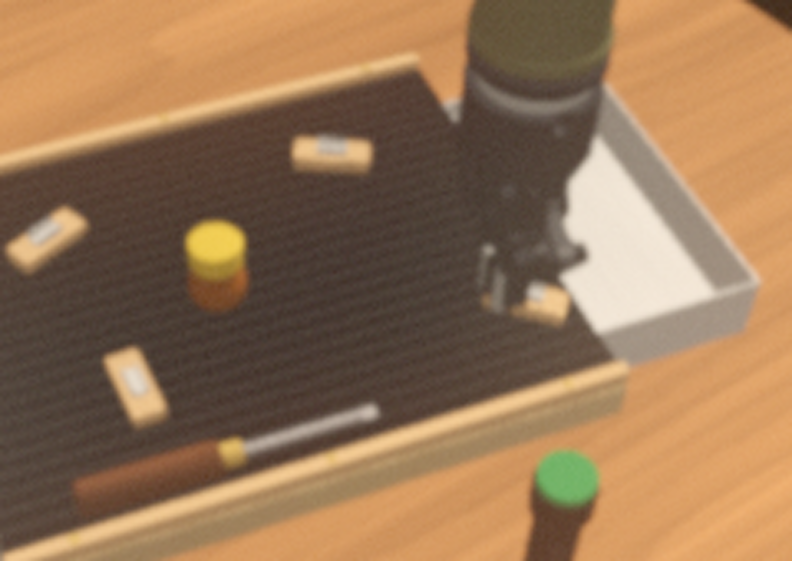

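The fingers rode up on the pallet: wood shows behind them at (487,300). I'll lift, back off behind its tail and come down lower, checking z before pushing.

>>> drive_tool(steps=[[0,0,-0.03,0,0,0],[0,0,-0.04,0,0,0],[-0.05,0,0,0,0,0],[-0.05,0,0,0,0,0],[0,0,0,0,0,0],[0,0,0.04,0,0,0],[0,0,0.02,0,0,0],[0,0,0,0,0,0],[0,0,0,0,0,0]])

```text
time_s: 6.65
ee_pos: [0.6295, 0.0755, 0.067]
ee_rot: [180.0, -0.0, 78.2]
contact_force: [-0.5, 0.5, 0.1]
finger_gap: 0.103
grip_force: 0.0
```

```bash
python3 -c "
from h import *
where();f=bot.grab_frame('scene')
cv2.imwrite('pics/s3.png',cv2.resize(f['color'][90:260,230:470,::-1],None,fx=3.3,fy=3.3,interpolation=cv2.INTER_CUBIC))"
```

```text
t 6.65 board xy [0.0827 0.0929] z 0.067 rot [ 1.7998e+02 -1.0000e-02  7.8200e+01] j [ 3. 31. 90.  0. 59. 15.] gap 0.10292840328360399 F [-0.5  0.5  0.1]
```

View pics/s3.png

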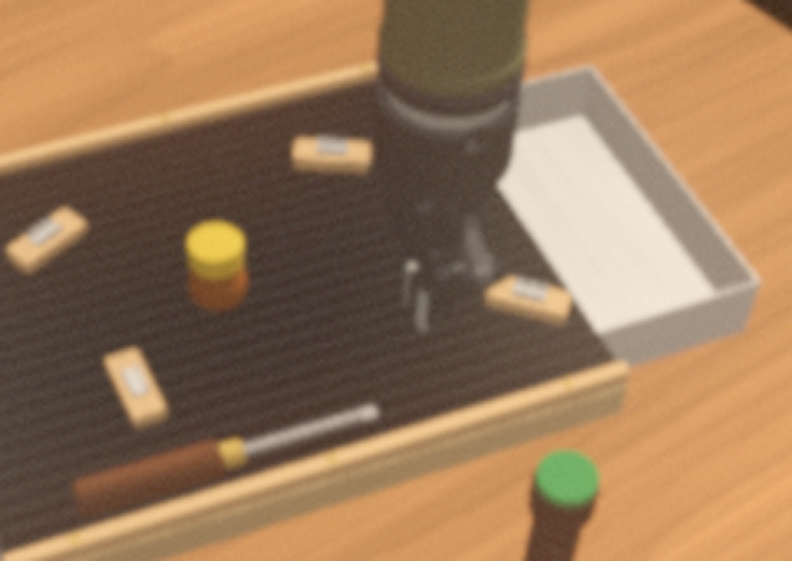

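Pallet 1 is flat on the mat near (528,297), slightly turned, and the fingers are clear behind it at (420,310). I'll lower and read z.

>>> drive_tool(steps=[[0,0,0.013,0,0,0],[0,0,0.013,0,0,0],[0,0,0,0,0,0],[0,0,0,0,0,0]])

```text
time_s: 7.2
ee_pos: [0.6291, 0.0755, 0.0537]
ee_rot: [-180.0, 0.0, 78.2]
contact_force: [-0.6, 0.5, 0.4]
finger_gap: 0.103
grip_force: 0.0
```

```bash
python3 -c "
from h import *
where();f=bot.grab_frame('scene')
print(((ray(f,np.array([(528,289),(486,295),(572,315),(570,297)])/3.3+[230,90],.061)-c)@Rb).round(3).tolist());pallets()"
```

```text
t 7.2 board xy [0.0824 0.0927] z 0.0537 rot [-179.99    0.     78.19] j [ 3. 32. 91.  0. 57. 15.] gap 0.10303779158537792 F [-0.6  0.5  0.4]
[[0.082, 0.162], [0.077, 0.135], [0.111, 0.177], [0.097, 0.183]]
blob [-0.073 -0.103] area 293.5 long dir [ 0.023 -0.047]
blob [-0.079  0.099] area 189.0 long dir [-0.019 -0.039]
blob [ 0.064 -0.086] area 281.5 long dir [0.052 0.003]
blob [0.084 0.16 ] area 224.5 long dir [-0.033 -0.039]
blob [ 0.135 -0.063] area 250.5 long dir [ 0.003 -0.155]
```

>>> drive_tool(steps=[[0,0.02,0,0,0,0],[0.02,-0.003,0,0,0,0],[0.02,-0.003,0,0,0,0],[0.02,-0.003,0,0,0,0],[0.02,-0.004,0,0,0,0],[0.02,-0.004,0,0,0,0],[0.02,-0.004,0,0,0,0],[0.02,-0.004,0,0,0,0],[0.02,-0.004,0,0,0,0],[0,0,0,0,0,0]])

```text
time_s: 8.55
ee_pos: [0.6412, 0.1556, 0.0538]
ee_rot: [180.0, -0.0, 78.3]
contact_force: [-0.7, -0.5, -0.2]
finger_gap: 0.098
grip_force: 0.0
```

```bash
python3 -c "
from h import *
where();f=pallets();f=bot.grab_frame('scene')
cv2.imwrite('pics/s4.png',cv2.resize(f['color'][90:260,230:470,::-1],None,fx=3.3,fy=3.3,interpolation=cv2.INTER_CUBIC))"
```

```text
t 8.55 board xy [0.0776 0.1736] z 0.0538 rot [ 1.7999e+02 -1.0000e-02  7.8250e+01] j [10. 33. 87.  0. 59. 22.] gap 0.0975267343639367 F [-0.7 -0.5 -0.2]
blob [-0.072 -0.103] area 303.5 long dir [ 0.024 -0.048]
blob [-0.116  0.136] area 204.0 long dir [-0.06  -0.025]
blob [-0.082  0.091] area 201.0 long dir [-0.019 -0.039]
blob [-0.105  0.168] area 265.5 long dir [-0.084 -0.035]
blob [ 0.006 -0.016] area 281.0 long dir [ 0.008 -0.036]
blob [ 0.064 -0.086] area 288.5 long dir [0.053 0.003]
blob [ 0.135 -0.053] area 387.0 long dir [-0.006 -0.179]
```

View pics/s4.png

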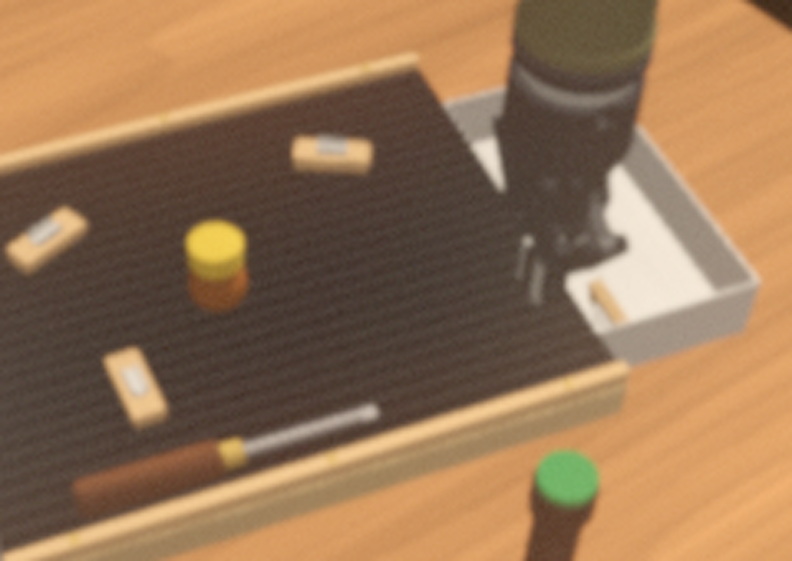

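Pallet 1 is in the tray, at (605,300). Pallet 3 is next, pushed end-on along its own axis.

>>> drive_tool(steps=[[0,0,-0.05,0,0,0],[0,0,-0.05,0,0,0],[-0.062,-0.089,0,0,0,0],[-0.062,-0.089,0,0,0,0],[-0.062,-0.089,0,0,0,0],[-0.062,-0.089,0,0,0,0],[0,0,0,0,0,0.185],[0,0,0,0,0,0.185],[0,0,0,0,0,0.186],[0,0,0.04,0,0,0],[0,0,0.035,0,0,0],[0,0,0,0,0,0],[0,0,0,0,0,0]])

```text
time_s: 10.28
ee_pos: [0.4419, 0.0695, 0.0667]
ee_rot: [180.0, -0.0, 53.2]
contact_force: [-0.2, 0.8, -0.7]
finger_gap: 0.095
grip_force: 0.0
```

```bash
python3 -c "
from h import *
where();goto(-.101,.05,.0535);goto(-.031,.2,.0535)"
```

```text
t 10.28 board xy [-0.0995  0.048 ] z 0.0667 rot [ 1.7997e+02 -2.0000e-02  5.3150e+01] j [  4.  19. 114.  -0.  47.  40.] gap 0.09529298591919637 F [-0.2  0.8 -0.7]
to (-0.101, 0.05, 0.0535) tool frac total [ 0.0024 -0.0045  0.0265]
to (-0.031, 0.2, 0.0535) tool frac total [ 0.3335 -0.0036  0.0266]
```

>>> drive_tool(steps=[[0,-0.004,0.013,0,0,0],[0,0,0.013,0,0,0],[0,0,0,0,0,0],[0.02,0,0,0,0,0],[0.02,0,0,0,0,0],[0.02,0,0,0,0,0],[0.02,0,0,0,0,0],[0.02,0,0,0,0,0],[0.02,0,0,0,0,0],[0.02,0,0,0,0,0],[0.02,0,0,0,0,0]])

```text
time_s: 11.65
ee_pos: [0.4883, 0.1355, 0.0533]
ee_rot: [-180.0, -0.0, 53.2]
contact_force: [-0.6, 0.1, 0.6]
finger_gap: 0.101
grip_force: 0.1
```

```bash
python3 -c "
from h import *
where();f=pallets();f=bot.grab_frame('scene')
cv2.imwrite('pics/s5.png',cv2.resize(f['color'][90:260,230:470,::-1],None,fx=3.3,fy=3.3,interpolation=cv2.INTER_CUBIC))"
```

```text
t 11.65 board xy [-0.0678  0.1221] z 0.0533 rot [-180.     -0.     53.17] j [ 11.  24. 107.   0.  49.  48.] gap 0.10126405349487046 F [-0.6  0.1  0.6]
blob [-0.072 -0.103] area 289.5 long dir [ 0.023 -0.047]
blob [ 0.006 -0.016] area 274.0 long dir [ 0.008 -0.036]
blob [ 0.064 -0.086] area 274.5 long dir [0.052 0.003]
blob [ 0.134 -0.051] area 214.5 long dir [ 0.004 -0.175]
```

```bash
sed -i 's/def pallets():/def pallets(name="top",ymax=.185):/; s/grab_frame("top"); im/grab_frame(name); im/; s/(-.145,.185),(.145,.185)/(-.145,ymax),(.145,ymax)/' h.py; python3 -c "
from h import *
pallets('scene')"
```

```text
blob [ 0.131 -0.051] area 312.0 long dir [0.011 0.177]
blob [ 0.065 -0.087] area 250.0 long dir [0.059 0.003]
blob [-0.016 -0.009] area 272.5 long dir [ 0.057 -0.02 ]
blob [-0.071 -0.103] area 231.0 long dir [-0.026  0.052]
blob [-0.052  0.155] area 216.5 long dir [0.019 0.05 ]
```

Tracking works from the scene camera: pallet 3 is at (-0.052, 0.155), exactly as expected. Continue.

>>> drive_tool(steps=[[0.02,0,0,0,0,0],[0.02,0,0,0,0,0],[0.02,0,0,0,0,0],[0.02,0,0,0,0,0],[0.02,0,0,0,0,0],[0.02,0,0,0,0,0],[0.02,0,0,0,0,0],[0,0,0,0,0,0],[0,0,-0.05,0,0,0],[0,0,-0.05,0,0,0]])

```text
time_s: 13.05
ee_pos: [0.529, 0.1906, 0.1033]
ee_rot: [-179.9, 0.1, 53.2]
contact_force: [1.0, -0.1, -0.4]
finger_gap: 0.1
grip_force: 0.0
```

```bash
python3 -c "
from h import *
where();pallets('scene');print('--');pallets('scene',.30)"
```

```text
t 13.05 board xy [-0.0394  0.1846] z 0.1033 rot [-1.7993e+02  1.0000e-01  5.3170e+01] j [16. 24. 97. -0. 59. 52.] gap 0.09964928262317793 F [ 1.  -0.1 -0.4]
blob [ 0.131 -0.051] area 318.0 long dir [0.013 0.177]
blob [ 0.065 -0.087] area 252.5 long dir [0.06  0.002]
blob [-0.018 -0.008] area 272.5 long dir [ 0.054 -0.019]
blob [-0.071 -0.103] area 229.5 long dir [-0.026  0.052]
--
blob [ 0.131 -0.051] area 313.0 long dir [0.013 0.177]
blob [ 0.065 -0.087] area 252.0 long dir [0.059 0.003]
blob [-0.018 -0.008] area 272.5 long dir [ 0.054 -0.019]
blob [-0.071 -0.103] area 231.0 long dir [-0.027  0.052]
blob [0.    0.239] area 4375.5 long dir [ 0.348 -0.008]
```

Pallet 3 has left the mat into the tray. Pallet 2 is next, pushed broadside along +y at x≈0.064.

>>> drive_tool(steps=[[0,0,-0.06,0,0,-0.185],[0,0,0,0,0,-0.185],[0,0,0,0,0,-0.186],[-0.102,0.0343,0,0,0,0],[-0.102,0.0343,0,0,0,0],[-0.102,0.0343,0,0,0,0],[-0.102,0.0343,0,0,0,0],[-0.102,0.0343,0,0,0,0],[-0.102,0.0343,0,0,0,0],[0,0,0,0,0,0],[0,0,0.06,0,0,0],[0,0,0.07,0,0,0],[0,0,0,0,0,0],[0,0,0,0,0,0]], grip=0.2)

```text
time_s: 14.9
ee_pos: [0.5681, -0.129, 0.0687]
ee_rot: [-180.0, -0.0, 78.2]
contact_force: [-0.2, -0.7, 0.5]
finger_gap: 0.197
grip_force: 0.0
```

```bash
python3 -c "
from h import *
where();goto(.064,-.122,.0535);goto(.064,.195,.0535);pallets()"
```

```text
t 14.9 board xy [ 0.0652 -0.12  ] z 0.0687 rot [-1.800e+02 -1.000e-02  7.823e+01] j [-17.  28.  97.   0.  56.  -5.] gap 0.19737934483352607 F [-0.2 -0.7  0.5]
to (0.064, -0.122, 0.0535) tool frac total [-0.0041 -0.0024  0.0304]
to (0.064, 0.195, 0.0535) tool frac total [6.299e-01 1.000e-04 3.050e-02]
blob [-0.072 -0.103] area 290.5 long dir [ 0.023 -0.047]
blob [ 0.006 -0.016] area 274.0 long dir [ 0.008 -0.036]
blob [ 0.064 -0.086] area 275.5 long dir [0.052 0.003]
blob [ 0.134 -0.042] area 215.0 long dir [ 0.003 -0.157]
```

>>> drive_tool(steps=[[-0.004,-0.002,0.015,0,0,0],[0,0,0.015,0,0,0],[0,0,0,0,0,0],[0.02,0,0,0,0,0],[0.02,0,0,0,0,0],[0.02,0,0,0,0,0],[0.02,0,0,0,0,0],[0.02,0,0,0,0,0],[0.02,0,0,0,0,0],[0.02,0,0,0,0,0],[0.02,0,0,0,0,0],[0.02,0,0,0,0,0],[0.02,0,0,0,0,0]])

```text
time_s: 16.58
ee_pos: [0.5872, -0.0329, 0.0533]
ee_rot: [180.0, 0.0, 78.2]
contact_force: [0.9, 0.1, 0.3]
finger_gap: 0.2
grip_force: 0.1
```

```bash
python3 -c "
from h import *
where();pallets();pallets('scene')"
```

```text
t 16.57 board xy [ 0.0639 -0.0219] z 0.0533 rot [180.     0.    78.19] j [-7. 29. 97. -0. 54.  4.] gap 0.2003346558891153 F [0.9 0.1 0.3]
blob [-0.072 -0.103] area 285.5 long dir [ 0.024 -0.047]
blob [ 0.007 -0.02 ] area 113.0 long dir [-0.034 -0.007]
blob [ 0.131 -0.051] area 323.0 long dir [0.013 0.177]
blob [ 0.081 -0.   ] area 110.0 long dir [ 0.029 -0.   ]
blob [-0.071 -0.103] area 232.0 long dir [-0.027  0.052]
```

>>> drive_tool(steps=[[0.022,0,0,0,0,0],[0.022,0,0,0,0,0],[0.022,0,0,0,0,0],[0.022,0,0,0,0,0],[0.022,0,0,0,0,0],[0.022,0,0,0,0,0],[0.022,0,0,0,0,0],[0.022,0,0,0,0,0],[0.022,0,0,0,0,0],[0.022,0,0,0,0,0],[0.022,0,0,0,0,0],[0.022,0,0,0,0,0]])

```text
time_s: 18.18
ee_pos: [0.6142, 0.0964, 0.0533]
ee_rot: [-180.0, 0.0, 78.2]
contact_force: [0.1, -0.5, -0.6]
finger_gap: 0.2
grip_force: 0.0
```

```bash
python3 -c "
from h import *
where();pallets('scene')"
```

```text
t 18.18 board xy [0.0634 0.1101] z 0.0533 rot [-180.      0.     78.19] j [ 5. 31. 93. -0. 56. 17.] gap 0.19982116118523405 F [ 0.1 -0.5 -0.6]
blob [ 0.131 -0.051] area 322.5 long dir [0.012 0.177]
blob [0.081 0.131] area 97.0 long dir [ 0.028 -0.006]
blob [-0.016 -0.009] area 273.5 long dir [ 0.057 -0.02 ]
blob [-0.071 -0.103] area 232.0 long dir [-0.027  0.052]
```

>>> drive_tool(steps=[[0.022,0,0,0,0,0],[0.022,0,0,0,0,0],[0.022,0,0,0,0,0],[0.022,0,0,0,0,0],[0.022,0,0,0,0,0],[0.022,0,0,0,0,0],[0.022,0,0,0,0,0],[0,0,0,0,0,0],[0,0,-0.08,0,0,0],[0,0,-0.08,0,0,0]])

```text
time_s: 19.48
ee_pos: [0.6291, 0.1706, 0.1333]
ee_rot: [-179.9, 0.1, 78.2]
contact_force: [-1.0, -0.2, -0.6]
finger_gap: 0.199
grip_force: 0.0
```

```bash
python3 -c "
from h import *
where();pallets('scene')"
```

```text
t 19.48 board xy [0.0626 0.1858] z 0.1333 rot [-1.7988e+02  7.0000e-02  7.8180e+01] j [11. 28. 84. -0. 68. 23.] gap 0.19877815532404214 F [-1.  -0.2 -0.6]
blob [ 0.131 -0.051] area 326.5 long dir [0.013 0.177]
blob [-0.016 -0.009] area 273.5 long dir [ 0.057 -0.02 ]
blob [-0.071 -0.103] area 234.5 long dir [-0.026  0.052]
```

Pallet 2 is off the mat too. Now pallet 4, with the face turned 15° toward +x.

>>> drive_tool(steps=[[-0.097,-0.0423,0,0,0,0],[-0.097,-0.0423,0,0,0,0],[-0.097,-0.0423,0,0,0,0],[-0.097,-0.0423,0,0,0,0],[-0.097,-0.0423,0,0,0,0],[-0.097,-0.0423,0,0,0,0],[-0.097,-0.0423,0,0,0,0],[0,0,0,0,0,0.167],[0,0,0,0,0,0.167],[0,0,0.06,0,0,0],[0,0,0.07,0,0,0],[0,0,0,0,0,0],[0,0,0,0,0,0]])

```text
time_s: 21.15
ee_pos: [0.4158, -0.1312, 0.0689]
ee_rot: [180.0, 0.0, 63.2]
contact_force: [0.1, -0.9, 0.2]
finger_gap: 0.198
grip_force: 0.0
```

```bash
python3 -c "
from h import *
where();goto(-.085,-.152,.0535);goto(-.08,-.052,.0535);goto(-.068,.185,.0535);pallets('scene')"
```

```text
t 21.15 board xy [-0.0833 -0.1538] z 0.0689 rot [179.97   0.    63.15] j [-23.  19. 115.  -0.  47.   4.] gap 0.19810257198148537 F [ 0.1 -0.9  0.2]
to (-0.085, -0.152, 0.0535) tool frac total [ 0.0026 -0.0041  0.0309]
to (-0.08, -0.052, 0.0535) tool frac total [ 0.1985 -0.0457  0.0308]
to (-0.068, 0.185, 0.0535) tool frac total [ 0.6628 -0.144   0.0308]
blob [ 0.131 -0.051] area 316.5 long dir [0.011 0.177]
blob [-0.018 -0.008] area 272.5 long dir [ 0.054 -0.019]
blob [-0.071 -0.103] area 230.5 long dir [-0.026  0.052]
```

>>> drive_tool(steps=[[0,0,0.015,0,0,0],[0,0,0.015,0,0,0],[0,0,0,0,0,0],[0.02,-0.0044,0,0,0,0],[0.02,-0.0044,0,0,0,0],[0.02,-0.0044,0,0,0,0],[0.02,-0.0044,0,0,0,0],[0.02,-0.0044,0,0,0,0],[0.02,-0.0044,0,0,0,0],[0.02,-0.0044,0,0,0,0],[0.02,-0.0044,0,0,0,0],[0.02,-0.0044,0,0,0,0]])

```text
time_s: 22.7
ee_pos: [0.4385, -0.041, 0.0533]
ee_rot: [180.0, 0.0, 63.2]
contact_force: [-0.4, -1.0, 0.3]
finger_gap: 0.197
grip_force: 0.1
```

```bash
python3 -c "
from h import *
where();pallets('scene');print();pallets()"
```

```text
t 22.7 board xy [-0.0798 -0.0608] z 0.0533 rot [180.     0.    63.16] j [-11.  20. 115.  -0.  44.  16.] gap 0.19735942644108462 F [-0.4 -1.   0.3]
blob [ 0.131 -0.051] area 317.5 long dir [0.011 0.177]
blob [-0.018 -0.008] area 271.5 long dir [ 0.054 -0.019]
blob [-0.078 -0.03 ] area 219.5 long dir [-0.048  0.041]

blob [-0.087 -0.014] area 91.0 long dir [ 0.032 -0.002]
blob [ 0.006 -0.016] area 270.5 long dir [ 0.008 -0.036]
blob [ 0.133 -0.013] area 149.5 long dir [ 0.002 -0.098]
```

>>> drive_tool(steps=[[0.02,-0.003,0,0,0,0],[0.02,-0.003,0,0,0,0],[0.02,-0.003,0,0,0,0],[0.02,-0.003,0,0,0,0],[0.02,-0.003,0,0,0,0],[0.02,-0.003,0,0,0,0],[0.02,-0.003,0,0,0,0],[0.02,-0.003,0,0,0,0],[0.02,-0.003,0,0,0,0],[0.02,-0.003,0,0,0,0],[0.02,-0.003,0,0,0,0],[0.02,-0.003,0,0,0,0]])

```text
time_s: 24.3
ee_pos: [0.4767, 0.0742, 0.0533]
ee_rot: [-180.0, 0.0, 63.2]
contact_force: [0.4, -0.1, 0.5]
finger_gap: 0.202
grip_force: 0.1
```

```bash
python3 -c "
from h import *
where();pallets('scene');print();pallets()"
```

```text
t 24.3 board xy [-0.0665  0.0598] z 0.0533 rot [-180.      0.     63.16] j [  4.  23. 110.   0.  47.  31.] gap 0.20244358946657165 F [ 0.4 -0.1  0.5]
blob [ 0.131 -0.051] area 316.0 long dir [0.013 0.177]
blob [-0.018 -0.008] area 269.5 long dir [ 0.054 -0.019]
blob [-0.071  0.084] area 129.5 long dir [ 0.057 -0.023]

blob [ 0.006 -0.016] area 270.5 long dir [ 0.008 -0.036]
blob [ 0.133 -0.013] area 147.5 long dir [ 0.002 -0.098]
```

>>> drive_tool(steps=[[0.02,-0.003,0,0,0,0],[0.02,-0.003,0,0,0,0],[0.02,-0.003,0,0,0,0],[0.02,-0.003,0,0,0,0],[0.02,-0.003,0,0,0,0],[0.02,-0.003,0,0,0,0],[0.02,-0.003,0,0,0,0],[0.02,-0.003,0,0,0,0],[0.02,-0.003,0,0,0,0],[0.02,-0.003,0,0,0,0],[0.02,-0.003,0,0,0,0],[0.02,-0.003,0,0,0,0],[0.02,-0.003,0,0,0,0],[0,0,0,0,0,0],[0,0,-0.08,0,0,0],[0,0,-0.08,0,0,0]])

```text
time_s: 26.4
ee_pos: [0.5169, 0.1979, 0.1335]
ee_rot: [-179.9, 0.1, 63.2]
contact_force: [1.4, 0.7, -1.0]
finger_gap: 0.203
grip_force: 0.0
```

>>> drive_tool(steps=[[0,0,-0.1,0,0,0],[-0.11,0,-0.02,0,0,0],[-0.11,0,-0.02,0,0,0],[-0.11,0,0,0,0,0],[-0.11,0,0,0,0,0],[-0.11,0,0,0,0,0],[0,0,0,0,0,0]])

```text
time_s: 27.28
ee_pos: [0.3911, -0.0498, 0.2032]
ee_rot: [-180.0, 0.1, 62.8]
contact_force: [0.6, 1.5, -1.2]
finger_gap: 0.201
grip_force: 0.0
```

```bash
python3 -c "
from h import *
where();pallets('scene')
a=bot.grab_frame('scene')['color'][80:210,330:470,::-1];b=bot.grab_frame('top')['color'][145:285,150:260,::-1]
a=cv2.resize(a,(430,400),interpolation=2);b=cv2.resize(b,(314,400),interpolation=2)
cv2.imwrite('pics/fin.png',np.hstack([a,b]))"
```

```text
t 27.27 board xy [-0.1244 -0.0792] z 0.2032 rot [-1.7995e+02  8.0000e-02  6.2810e+01] j [-13.   5. 108.  -0.  67.  14.] gap 0.2013048695407171 F [ 0.6  1.5 -1.2]
blob [ 0.131 -0.051] area 303.0 long dir [0.011 0.177]
blob [-0.018 -0.008] area 269.0 long dir [ 0.054 -0.019]
```

View pics/fin.png

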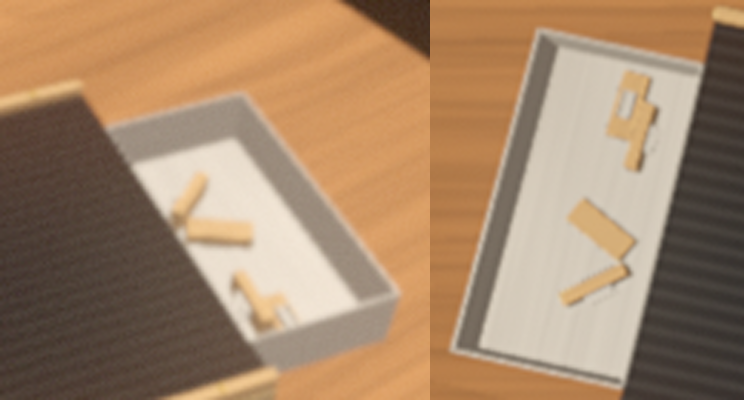

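All four pallets lie low inside the empty tray: two overlapping at the far end near (635,120), and two near (600,225) and (595,285). The jar and screwdriver haven't moved, and the arm is clear.

```bash
python3 -c "
from bench import bot
print(bot.finish_job())"
```

```text
the job is handed in; nothing more can be done
None
```

I handed the job in at about 27 s of the 72 s, with all four pallets in the empty catch tray, the jar and screwdriver unmoved in the camera checks, and the torch never approached; early on the fingertips rode up on pallet 1 (about 7 N on the wrist, limit 20 N on a pallet), and no verdict came back.

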